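Unplug the pump manifold and make up its plug set

TASK

The solvent manifold is going back into service: before touching the plugs, swing its red-ball vent lever fully over to open, then twist each taper plug counter-clockwise to break it free and pull it out. Put every blue plug in the white tray, one to a compartment; the orange plug does not belong to the set, so put it in the red dish and put the blue plug from the stock mat in the tray in its stead (the green one stays in stock). When all are stowed, swing the vent lever fully back to closed, and leave the other things on the bench where they are.

Things in the scene. Friction and masses are not known exactly. Their poses are not given: they have to be found in the camera images.
- manifold: fixed aluminium block, 64 x 330 x 40 mm, origin under its centre, local z up. Four tapered ports in a row along local y (y -135, -75, -15, +45 mm, x 0, mouths on the top face at z 40 mm); vent lever at y +130 mm. At each port two dark claws, 11 to 23 mm out along +x and -x, 12 mm tall above the top face, hook over the ears of a seated plug and lock it against pulling
- port0 (a point): mouth of the port at local y -135 mm (all are alike). A seated plug has its flange on the top face, its x about along the block's x: locked. Turned counter-clockwise from above (clockwise is blocked), against 0.05 to 0.2 N m of taper grip, its ears leave the claws after about 55 degrees; turn it 75 to 80 (stop at 105). Then it pulls straight up, against at most 20 N, 16 mm till out
- vent (a joint): the vent lever's angle, 0 (closed: it leans to the manifold's -x side) to 1.0 rad (open: it leans to the +x side). Pivot 62 mm above the table on the manifold's axis line (local x 0, y +130 mm), turning about the local y axis, arm 60 mm; it stays where it is left, light friction, pushed by about 1 N at the ball
- vent_tip (a point): centre of the red ball (diameter 26 mm) on the end of the vent lever
- blue_a: blue taper plug, 60 g, seated in a port at the start, or absent. Origin on its axis at the underside of the flange, local z from stem to head. Below: white stem 16 mm long, diameter 16 tapering to 13 mm. Above: neck, diameter 18 mm, z 0 to 14, with two ears along +-x at its foot (34 mm tip to tip, 10 wide, 6 tall); then the head, a block 24 (x) by 18 (y) mm, z 14 to 40 mm
- blue_b: the same kind of blue plug, seated in a port at the start, or absent
- blue_c: the same kind of blue plug, seated in a port at the start, or absent
- orange: the wrong plug: orange, same shape and size as the blue ones, seated in one of the ports
- spare: the blue plug in stock, same shape and size as the other blue ones, lying on a flat face of its head on the black mat, its axis 9 mm above the mat
- green: green plug of another type with a short head (12 mm), lying on the mat beside the spare; it stays in stock
- blue_a_head (a point): centre of the head of plug blue_a, 27 mm from its origin along local z; grip the head across its ribbed flat faces (18 mm apart, along local y) when seated, tips clear above the claws
- blue_b_head (a point): centre of the head of plug blue_b, 27 mm from its origin along local z; grip the head across its ribbed flat faces (18 mm apart, along local y) when seated, tips clear above the claws
- blue_c_head (a point): centre of the head of plug blue_c, 27 mm from its origin along local z; grip the head across its ribbed flat faces (18 mm apart, along local y) when seated, tips clear above the claws
- spare_head (a point): centre of the head of plug spare, 27 mm from its origin along local z; grip the head across its ribbed flat faces (18 mm apart, along local y) when seated, tips clear above the claws
- orange_head (a point): centre of the head of plug orange, 27 mm from its origin along local z; grip the head across its ribbed flat faces (18 mm apart, along local y) when seated, tips clear above the claws
- tray: fixed white storage tray, 184 x 184 x 26 mm, walls and cross divider 4 mm thick, four bays of 86 x 86 mm; origin under its centre; bay centres at local (+-45, +-45) mm, inner floor at z = 4 mm. Empty at the start
- dish: fixed red open reject dish, 110 x 110 x 30 mm, walls and floor 4 mm, origin under its centre. Empty at the start
- mat: fixed flat black rubber mat, 250 x 120 x 4 mm, origin under its centre, the stock of plugs lies on it
- vial: amber vial, diameter 28 mm, 45 mm tall, standing; origin under its centre; a bystander
- beaker: glass beaker, diameter 66 mm, 75 mm tall; origin under its centre; a bystander
- flask: small amber bottle with a blue cap, diameter 66 mm, 110 mm tall; origin under its centre; a bystander
- wrench: open-ended wrench, 150 mm long, lying; a bystander
- driver: screwdriver, 160 mm long, lying; a bystander
- standard: white bottle, diameter 44 mm, 80 mm tall; origin under its centre; a bystander

How it is judged (in metres and radians):
On the way, in this order (a step that is already met when the one before it is completed fails the run):
1. the vent lever is open (0.85 rad or more) while all plugs are still seated in the manifold (value of joint vent above 0.85 rad and z of each of blue_a, blue_b, blue_c, orange in the frame of manifold below 0.048 m), for 0.2 s.
2. with the vent still open, every blue plug and the spare lie in the tray, each in its own compartment, and the orange plug in the dish (value of joint vent above 0.7 rad and x of blue_a_head in the frame of tray between -0.088 and 0.088 m and y of blue_a_head in the frame of tray between -0.088 and 0.088 m and z of each of blue_a_head, blue_b_head, blue_c_head, spare_head in the frame of tray below 0.06 m and x of blue_b_head in the frame of tray between -0.088 and 0.088 m and y of blue_b_head in the frame of tray between -0.088 and 0.088 m and x of blue_c_head in the frame of tray between -0.088 and 0.088 m and y of blue_c_head in the frame of tray between -0.088 and 0.088 m and x of spare_head in the frame of tray between -0.088 and 0.088 m and y of spare_head in the frame of tray between -0.088 and 0.088 m and x of orange_head in the frame of dish between -0.052 and 0.052 m and y of orange_head in the frame of dish between -0.052 and 0.052 m and z of orange_head in the frame of dish below 0.06 m and ((x of blue_a_head in the frame of tray above 0 m and x of blue_b_head in the frame of tray below 0 m) or (x of blue_b_head in the frame of tray above 0 m and x of blue_a_head in the frame of tray below 0 m) or (y of blue_a_head in the frame of tray above 0 m and y of blue_b_head in the frame of tray below 0 m) or (y of blue_b_head in the frame of tray above 0 m and y of blue_a_head in the frame of tray below 0 m)) and ((x of blue_a_head in the frame of tray above 0 m and x of blue_c_head in the frame of tray below 0 m) or (x of blue_c_head in the frame of tray above 0 m and x of blue_a_head in the frame of tray below 0 m) or (y of blue_a_head in the frame of tray above 0 m and y of blue_c_head in the frame of tray below 0 m) or (y of blue_c_head in the frame of tray above 0 m and y of blue_a_head in the frame of tray below 0 m)) and ((x of blue_a_head in the frame of tray above 0 m and x of spare_head in the frame of tray below 0 m) or (x of spare_head in the frame of tray above 0 m and x of blue_a_head in the frame of tray below 0 m) or (y of blue_a_head in the frame of tray above 0 m and y of spare_head in the frame of tray below 0 m) or (y of spare_head in the frame of tray above 0 m and y of blue_a_head in the frame of tray below 0 m)) and ((x of blue_b_head in the frame of tray above 0 m and x of blue_c_head in the frame of tray below 0 m) or (x of blue_c_head in the frame of tray above 0 m and x of blue_b_head in the frame of tray below 0 m) or (y of blue_b_head in the frame of tray above 0 m and y of blue_c_head in the frame of tray below 0 m) or (y of blue_c_head in the frame of tray above 0 m and y of blue_b_head in the frame of tray below 0 m)) and ((x of blue_b_head in the frame of tray above 0 m and x of spare_head in the frame of tray below 0 m) or (x of spare_head in the frame of tray above 0 m and x of blue_b_head in the frame of tray below 0 m) or (y of blue_b_head in the frame of tray above 0 m and y of spare_head in the frame of tray below 0 m) or (y of spare_head in the frame of tray above 0 m and y of blue_b_head in the frame of tray below 0 m)) and ((x of blue_c_head in the frame of tray above 0 m and x of spare_head in the frame of tray below 0 m) or (x of spare_head in the frame of tray above 0 m and x of blue_c_head in the frame of tray below 0 m) or (y of blue_c_head in the frame of tray above 0 m and y of spare_head in the frame of tray below 0 m) or (y of spare_head in the frame of tray above 0 m and y of blue_c_head in the frame of tray below 0 m)) and linear speed of each of blue_a, blue_b, blue_c, spare, orange below 0.02 m/s), for 0.2 s.
At the end, for the whole second after the job is handed in: vent closed (under 0.15 rad); every fitted blue plug and the blue spare at rest in the tray, no two in one compartment (head centre under 60 mm above the tray's underside); the orange plug at rest in the red dish; the green plug not in the tray (value of joint vent below 0.15 rad and (x of green in the frame of tray above 0.1 m or x of green in the frame of tray below -0.1 m or y of green in the frame of tray above 0.1 m or y of green in the frame of tray below -0.1 m) and x of blue_a_head in the frame of tray between -0.088 and 0.088 m and y of blue_a_head in the frame of tray between -0.088 and 0.088 m and z of each of blue_a_head, blue_b_head, blue_c_head, spare_head in the frame of tray below 0.06 m and x of blue_b_head in the frame of tray between -0.088 and 0.088 m and y of blue_b_head in the frame of tray between -0.088 and 0.088 m and x of blue_c_head in the frame of tray between -0.088 and 0.088 m and y of blue_c_head in the frame of tray between -0.088 and 0.088 m and x of spare_head in the frame of tray between -0.088 and 0.088 m and y of spare_head in the frame of tray between -0.088 and 0.088 m and x of orange_head in the frame of dish between -0.052 and 0.052 m and y of orange_head in the frame of dish between -0.052 and 0.052 m and z of orange_head in the frame of dish below 0.06 m and ((x of blue_a_head in the frame of tray above 0 m and x of blue_b_head in the frame of tray below 0 m) or (x of blue_b_head in the frame of tray above 0 m and x of blue_a_head in the frame of tray below 0 m) or (y of blue_a_head in the frame of tray above 0 m and y of blue_b_head in the frame of tray below 0 m) or (y of blue_b_head in the frame of tray above 0 m and y of blue_a_head in the frame of tray below 0 m)) and ((x of blue_a_head in the frame of tray above 0 m and x of blue_c_head in the frame of tray below 0 m) or (x of blue_c_head in the frame of tray above 0 m and x of blue_a_head in the frame of tray below 0 m) or (y of blue_a_head in the frame of tray above 0 m and y of blue_c_head in the frame of tray below 0 m) or (y of blue_c_head in the frame of tray above 0 m and y of blue_a_head in the frame of tray below 0 m)) and ((x of blue_a_head in the frame of tray above 0 m and x of spare_head in the frame of tray below 0 m) or (x of spare_head in the frame of tray above 0 m and x of blue_a_head in the frame of tray below 0 m) or (y of blue_a_head in the frame of tray above 0 m and y of spare_head in the frame of tray below 0 m) or (y of spare_head in the frame of tray above 0 m and y of blue_a_head in the frame of tray below 0 m)) and ((x of blue_b_head in the frame of tray above 0 m and x of blue_c_head in the frame of tray below 0 m) or (x of blue_c_head in the frame of tray above 0 m and x of blue_b_head in the frame of tray below 0 m) or (y of blue_b_head in the frame of tray above 0 m and y of blue_c_head in the frame of tray below 0 m) or (y of blue_c_head in the frame of tray above 0 m and y of blue_b_head in the frame of tray below 0 m)) and ((x of blue_b_head in the frame of tray above 0 m and x of spare_head in the frame of tray below 0 m) or (x of spare_head in the frame of tray above 0 m and x of blue_b_head in the frame of tray below 0 m) or (y of blue_b_head in the frame of tray above 0 m and y of spare_head in the frame of tray below 0 m) or (y of spare_head in the frame of tray above 0 m and y of blue_b_head in the frame of tray below 0 m)) and ((x of blue_c_head in the frame of tray above 0 m and x of spare_head in the frame of tray below 0 m) or (x of spare_head in the frame of tray above 0 m and x of blue_c_head in the frame of tray below 0 m) or (y of blue_c_head in the frame of tray above 0 m and y of spare_head in the frame of tray below 0 m) or (y of spare_head in the frame of tray above 0 m and y of blue_c_head in the frame of tray below 0 m)) and linear speed of each of blue_a, blue_b, blue_c, spare, orange below 0.02 m/s); the robot touches nothing.
It fails at once if a bystander is moved more than 4 cm (distance of any of vial, beaker, flask, wrench, driver, standard from where it was at the start of the episode above 0.04 m).
It fails at once if a standing vial, beaker or bottle is tipped over (angle between any of vial, beaker, flask, standard's own z axis and vertical above 0.6 rad).
Of blue_a, blue_b, blue_c only 2 to 3 are there at a start; the rules pass over those that are not, and their reading is None.
At some moment in a run one of spare may be knocked a few centimetres aside while the robot is not near it.
Once in a run the grip may slacken for a moment while it holds something.
It also fails if it takes over 210 s, if anything falls off the work surface, if the arm or the gripper's body presses on something with over 40 N, if the wrist force passes 120 N, or if a joint passes its speed limit or range.

ROBOT

A 6-joint arm with a two-finger parallel gripper is mounted at the origin on the work surface. World frame = base frame: x ahead of the robot, y to its left, z up, the work surface at z = 0. Lengths are in mm, angles in rad, forces in N, time in s.
With the tool pointing down it reaches from about 275 to 1000 mm from the base axis. Payload 8.4 kg.
Tool frame: the origin (TCP) lies on the centre line of the jaws, within the pads' length; the fingertips stand 17 mm ahead of it and the grasp point (between the pads) lies 2 mm behind it; z points along the fingers, y is the line along which they close (so a half turn about z gives the same grasp; the last joint's range is limited). The gripper opens to 85 mm and grips with 20 to 120 N. Pads are 22 mm wide; open, the fingers measure 114 mm over their backs; the gripper's body (76 mm by 85 mm) begins 54 mm behind the grasp point. The pads swing forward as they close: fully open they stand 13 mm farther back than shut.
Start: joints at [-1.159, 0.353, 1.633, -0, 1.155, -0.002], TCP at [251.306, -572.253, 248.281] pointing down, gripper open.
Joint ranges: [-2.63, 2.63], [-0.92, 2.1], [0.06, 2.66], [-1.3, 4.44], [0, 2.69], [-3.02, 3.02]. Speed limits (rad/s): [2.22, 2.22, 2.79, 3.14, 3.14, 3.14].

INTERFACE

Orientations are given as [roll, pitch, yaw] about the fixed x, y, z axes, in that order (R = Rz(yaw) Ry(pitch) Rx(roll)).
In Python, from rig import r, eyes gives the robot as it stands. The module is installed in compiled form; this text tells all that it offers.
- The arm moves only by the shell command python3 -m inch 'ROWS' [FORCE]. ROWS is JSON, a list of rows, each a list of 7 numbers: the shift along the tool's x, y, z in m, then the turn, a rotation vector about the tool's x, y, z in degrees, then the closure, from -1 (fully open) to 1 (shut). In form: [[x, y, z, rx, ry, rz, gripper], ...]. A call has 1 to 8 rows; each row shifts and turns the commanded pose from where the row before left it, along the tool's axes as they then stand; what a row does not reach is not made up. A row lasts 1/10 s, in which the tool goes at most 50 mm and 8.59 degrees, less where a joint would pass 70% of its speed; a pose out of reach is approached as far as the arm can. A call with a gripper value outside its range is refused whole. The fingers move at their own pace and stop on an object; FORCE is the grip in N (left out, the last holds). Time passes only in rows, so rows that do not move let the fingers close. It gives the time, the measured TCP pose, the force, the opening and the grip force at its end, in the units of the state.
- r.sense(): the state, without advancing time (a new reading comes with each control period).
- eyes.grab_frame(name): name is "scene" or "side" or "wrist"; returns a dict with "img" (400x640x3 uint8, blue, green, red), "fx", "fy", "cx", "cy" (pixels), "R" (3x3) and "t" (3): a world point X has camera coordinates R X + t; the wrist camera has in their place "hand_eye" (4x4, takes a point from camera to tool coordinates, whose origin is the TCP and whose axes are the flange's). Camera axes: x right, y down, z forward; pixel columns grow to the right and rows downward; lengths in mm; the calibration is good to about 2 mm. A picture is of the moment at which its call begins: read the wrist's pose just before it. There is no depth.
- r.sign_off(): hands the job in; it is judged then, once.
The state is a dict: "clock": time; "qpos": joint angles; "qvel": joint speeds; "joint_efforts": joint torques, N m; "eef_pos": TCP position; "tcp_rot": TCP orientation; "contact_force": force on the tool from outside, world axes, zero at the start; "wrist_torque": the same for the moment, N m; "opening": opening from 0.0 (shut) to 1.0 (fully open); "grasp_force": force on a finger pad.
Only numpy, scipy, OpenCV 4.12 (cv2) and the standard library are available. Lean on these libraries where they do the work, as an engineer would, in place of code of your own. Each camera call takes 0.05 s, during which the arm holds its last target. There are 200 camera calls.

## Working session

There is one attempt and no reset: what is moved stays moved. The work goes in short steps, Python scripts to look and compute and a shell command to move; the robot and the scene stay as the last step left them, time stands still between calls to the robot, and variables do not carry over. Pictures are saved under pics/ and viewed, at most 14 in all, crops included, and the job is handed in when it is done.

```bash
mkdir -p pics; ls
python3 - <<'E'
from rig import r, eyes
import cv2,numpy as np
print(r.sense())
for n in("scene","side","wrist"):
    f=eyes.grab_frame(n); cv2.imwrite(f"pics/{n}0.png",f["img"])
    print(n,{k:np.round(v,3).tolist() for k,v in f.items() if k!="img"})
E
```

```text
pics
{'clock': 0.0, 'qpos': array([-1.15940600e+00,  3.53685254e-01,  1.63415090e+00,  3.10527449e-05,
        1.15521652e+00, -2.35070422e-03]), 'qvel': array([-0.00126149,  0.00038448, -0.00076392, -0.00013831,  0.00051376,
       -0.00143709]), 'joint_efforts': array([ 2.17684115e-03, -6.05254197e+01, -3.42072344e+01,  1.18682660e-04,
        9.47667751e-03, -6.40317495e-06]), 'eef_pos': array([ 251.12243601, -571.81818792,  247.53132661]), 'tcp_rot': array([-3.14013270e+00, -3.18232770e-05,  4.13728452e-01]), 'contact_force': array([-0.08300221, -0.71015162, -0.49137234]), 'wrist_torque': array([ 0.009143  , -0.024572  , -0.00893497]), 'grasp_force': 0.0, 'opening': 1.0040457601046997}
scene {'fx': 404.55, 'fy': 404.55, 'cx': 320.71, 'cy': 194.222, 'R': [[0.346, 0.938, 0.012], [0.699, -0.249, -0.67], [-0.626, 0.241, -0.742]], 't': [-203.158, -336.229, 1333.523]}
side {'fx': 396.706, 'fy': 396.706, 'cx': 322.062, 'cy': 199.097, 'R': [[-0.962, -0.274, 0.019], [-0.173, 0.549, -0.818], [0.213, -0.79, -0.575]], 't': [531.691, 184.89, 917.513]}
wrist {'fx': 329.674, 'fy': 329.674, 'cx': 324.755, 'cy': 205.114, 'hand_eye': [[0.001, -0.954, -0.301, 77.051], [1.0, 0.001, 0.001, -0.444], [-0.001, -0.301, 0.954, -124.932], [0.0, 0.0, 0.0, 1.0]]}
```

View pics/scene0.png

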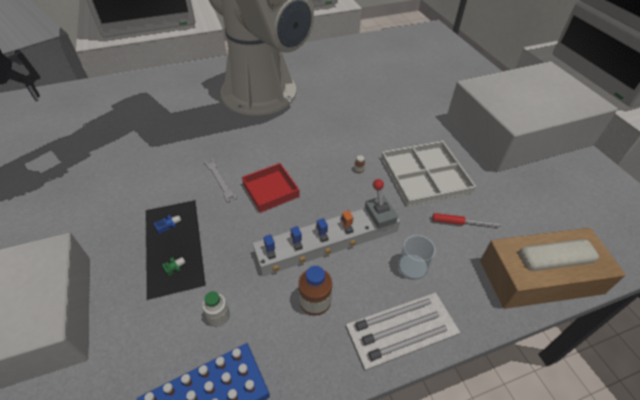

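View pics/side0.png

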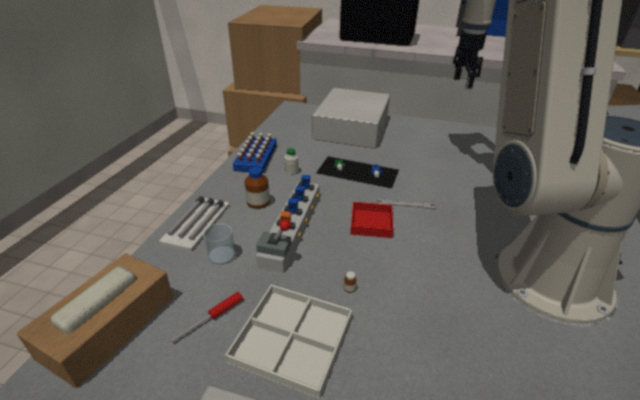

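The scene view shows three blue heads near (269,243), (296,236) and (322,228), orange at (347,221) and the red ball at (378,184). The tray is around (427,171), the dish (270,187), the spare (168,222) and green (174,266). The side view shows the same layout: ball (285,225), orange (286,215), tray (292,335), dish (372,219).

```bash
cat > h.py <<'E'
from rig import r, eyes
import cv2,numpy as np
from scipy.spatial.transform import Rotation as Ro
def cam(n):
    s=r.sense(); f=eyes.grab_frame(n)
    if n=="wrist":
        H=f["hand_eye"]; Rt=Ro.from_euler("xyz",s["tcp_rot"]).as_matrix()
        Rc=Rt@H[:3,:3]; o=Rt@H[:3,3]+s["eef_pos"]
    else: Rc=f["R"].T; o=-Rc@f["t"]
    f["Rc"],f["o"]=Rc,o
    return f
def ray(f,p):
    d=f["Rc"]@np.array([(p[0]-f["cx"])/f["fx"],(p[1]-f["cy"])/f["fy"],1]); return f["o"],d/np.linalg.norm(d)
def plane(f,p,z):
    o,d=ray(f,p); return o+d*(z-o[2])/d[2]
def tri(rays):
    A=sum(np.eye(3)-np.outer(d,d) for o,d in rays); b=sum((np.eye(3)-np.outer(d,d))@o for o,d in rays)
    x=np.linalg.solve(A,b); return x,[round(np.linalg.norm(np.cross(x-o,d)),1) for o,d in rays]
def proj(f,X):
    c=f["Rc"].T@(np.asarray(X,float)-f["o"]); return c[:2]/c[2]*[f["fx"],f["fy"]]+[f["cx"],f["cy"]]
HS={"blue":((105,120,60),(125,255,255)),"green":((50,100,30),(85,255,255)),"orange":((5,150,120),(14,255,255)),"red":((174,120,60),(180,255,255)),"red2":((0,170,60),(4,255,255))}
def mask(im,c): return cv2.inRange(cv2.cvtColor(im,cv2.COLOR_BGR2HSV),*[np.array(v) for v in HS[c]])
def blobs(im,c,amin=12):
    m=mask(im,c)
    if c=="red": m|=mask(im,"red2")
    n,l,st,ce=cv2.connectedComponentsWithStats(m)
    return [(np.round(ce[i],1).tolist(),st[i].tolist()) for i in range(1,n) if st[i,4]>=amin]
E
python3 - <<'E'
from h import *
for n in("scene","side"):
    f=cam(n)
    for c in("blue","green","orange","red"): print(n,c,blobs(f["img"],c))
    if n=="scene":
        for a,p,z in [("ball",(378,184),110),("dish",(270,187),15),("tray",(427,171),26),("mat",(174,248),4),("vial",(360,163),20),("flask",(315,290),50),("o",(347,219),67),("b",(269,243),67)]: print(a,plane(f,p,z).round())
    g=cv2.resize(f["img"][130:330,130:490] if n=="scene" else f["img"][140:400,220:440],None,fx=2.2,fy=2.2,interpolation=3)
    cv2.imwrite(f"pics/{n}1.png",g)
E
```

```text
scene blue [([163.7, 224.2], [154, 215, 22, 18, 207]), ([322.2, 225.3], [318, 219, 9, 15, 90]), ([296.1, 233.7], [291, 227, 10, 15, 98]), ([268.9, 242.2], [264, 235, 10, 16, 100]), ([314.9, 274.9], [306, 266, 18, 19, 262]), ([220.9, 380.7], [152, 344, 117, 56, 2554]), ([140.8, 397.7], [137, 395, 7, 5, 22])]
scene green [([170.2, 266.4], [163, 258, 17, 17, 138]), ([211.7, 298.3], [205, 292, 14, 13, 136])]
scene orange [([347.2, 215.8], [343, 212, 9, 9, 55])]
scene red [([268.5, 187.5], [245, 172, 47, 33, 861])]
ball [600. 131. 110.]
dish [440. -83.  15.]
tray [532. 316.  26.]
mat [ 539. -335.    4.]
vial [440. 166.  20.]
flask [770. -80.  50.]
o [639.  42.  67.]
b [ 643. -137.   67.]
side blue [([498.5, 18.5], [486, 0, 22, 36, 533]), ([254.1, 161.2], [233, 138, 43, 40, 631]), ([375.6, 168.4], [371, 165, 11, 9, 58]), ([298.8, 193.1], [289, 175, 21, 38, 284])]
side green [([290.6, 151.0], [287, 149, 8, 5, 35]), ([338.4, 162.6], [334, 159, 12, 9, 49])]
side orange [([285.1, 213.8], [281, 211, 9, 6, 40])]
side red [([371.9, 219.5], [351, 203, 42, 34, 1246]), ([284.5, 224.3], [279, 219, 12, 11, 87]), ([225.2, 304.9], [208, 293, 34, 25, 316])]
```

View pics/scene1.png

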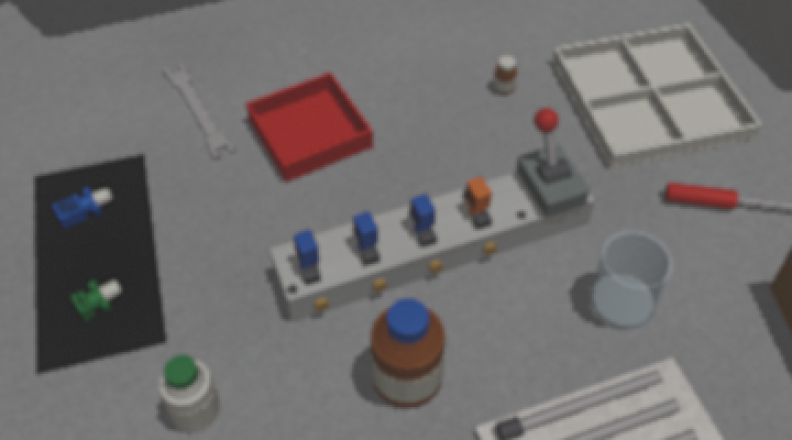

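```bash
cat >> h.py <<'E'
def go(x,y,z,yaw=None):
    "needed shift in tool axes (m) and turn (deg rotvec, tool axes), from the measured pose; shift first, turn after"
    s=r.sense(); Rt=Ro.from_euler("xyz",s["tcp_rot"])
    d=Rt.inv().apply(np.array([x,y,z])-s["eef_pos"])/1000
    w=np.zeros(3)
    if yaw is not None: w=(Rt.inv()*Ro.from_euler("xyz",[np.pi,0,np.radians(yaw)])).as_rotvec(degrees=True)
    n=max(1,int(np.ceil(np.abs(d).max()/.045))); k=max(1,int(np.ceil(np.linalg.norm(w)/8.5)))
    print("shift",d.round(4),"=",n,"x",(d/n).round(4)," turn",w.round(2),"=",k,"x",(w/k).round(2))
E
python3 - <<'E'
from h import *
a,b=cam("scene"),cam("side")
print("ball",tri([ray(a,(378.2,184.1)),ray(b,(284.5,224.3))]))
print("orange",tri([ray(a,(347.2,215.8)),ray(b,(285.1,213.8))]))
print("spare",tri([ray(a,(163.7,224.2)),ray(b,(375.6,168.4))]))
go(620,-20,290,0)
E
```

```text
ball (array([605.47823939, 127.80308062, 115.82488121]), [np.float64(0.1), np.float64(0.1)])
orange (array([636.93982348,  42.53682399,  76.00565084]), [np.float64(0.0), np.float64(0.0)])
spare (array([ 471.71407051, -347.81914805,   14.80679426]), [np.float64(0.4), np.float64(0.4)])
shift [ 0.5596 -0.3573 -0.0418] = 13 x [ 0.043  -0.0275 -0.0032]  turn [-2.000e-02  0.000e+00  2.371e+01] = 3 x [-0.01  0.    7.9 ]
```

```bash
python3 -m inch '[[0.04,-0.025,-0.003,0,0,0,-1],[0.04,-0.025,-0.003,0,0,0,-1],[0.04,-0.025,-0.003,0,0,0,-1],[0.04,-0.025,-0.003,0,0,0,-1],[0.04,-0.025,-0.003,0,0,0,-1],[0.04,-0.025,-0.003,0,0,0,-1],[0.04,-0.025,-0.003,0,0,0,-1],[0.04,-0.025,-0.003,0,0,0,-1]]'
python3 -m inch '[[0.04,-0.026,-0.003,0,0,0,-1],[0.04,-0.026,-0.003,0,0,0,-1],[0.04,-0.026,-0.003,0,0,0,-1],[0.04,-0.026,-0.003,0,0,0,-1],[0.04,-0.026,-0.003,0,0,0,-1],[0.03,-0.02,-0.003,0,0,0,-1],[0,0,0,0,0,8,-1],[0,0,0,0,0,8,-1]]'
python3 -m inch '[[0,0,0,0,0,7.7,-1],[0,0,0,0,0,0,-1],[0,0,0,0,0,0,-1]]'
python3 - <<'E'
from h import *
f=cam("wrist"); cv2.imwrite("pics/w1.png",f["img"])
for c in("blue","orange","red"): print(c,blobs(f["img"],c,40))
E
```

```text
clock: 1.15
eef_pos: [464.7, -258.7, 272.6]
tcp_rot: [3.141, -0.0, 0.414]
contact_force: [1.0, 0.1, -0.3]
opening: 1.0
grasp_force: 0.0
clock: 1.95
eef_pos: [614.7, -29.2, 290.1]
tcp_rot: [-3.142, 0.0, 0.131]
contact_force: [1.4, 0.9, -0.1]
opening: 1.001
grasp_force: 0.0
clock: 2.25
eef_pos: [614.1, -30.7, 290.3]
tcp_rot: [3.142, 0.0, 0.004]
contact_force: [0.3, -0.5, 0.4]
opening: 0.999
grasp_force: 0.0
blue [([382.4, 12.3], [362, 0, 44, 30, 1058]), ([426.5, 150.5], [415, 139, 22, 25, 434]), ([368.5, 152.3], [360, 140, 18, 26, 420]), ([310.9, 154.0], [302, 142, 18, 25, 400]), ([556.8, 270.4], [538, 258, 37, 29, 742])]
orange [([365.4, 25.2], [343, 0, 71, 51, 1070]), ([254.6, 155.3], [243, 143, 20, 26, 172])]
red [([46.9, 108.4], [13, 88, 71, 44, 1191]), ([156.2, 195.1], [143, 183, 28, 25, 540]), ([361.1, 291.4], [316, 247, 90, 89, 6390])]
```

View pics/w1.png

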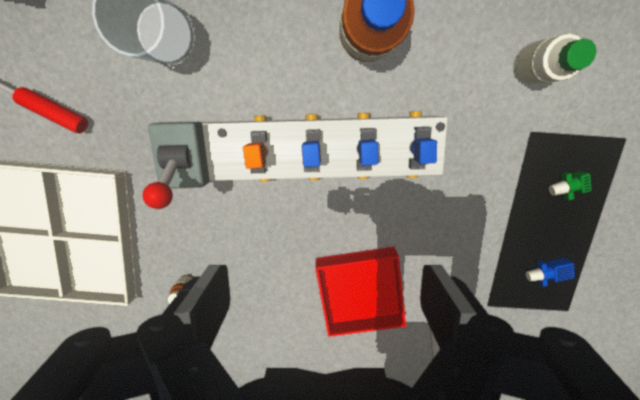

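The wrist view shows the orange head at (254,155), blue heads at (311,154), (369,152) and (427,150), and the ball at (157,195). The dish is centred at (361,291), the tray's centre cross is near (57,237), and the spare is at (552,272) with its stem to the left.

Run:
```python
from h import *
a,b,w=cam("scene"),cam("side"),cam("wrist")
W=[(254.6,155.3),(310.9,154),(368.5,152.3),(426.5,150.5)];S=[(347.2,217),(322.2,225.3),(296.1,233.7),(268.9,242.2)]
P=[]
for p,q in zip(W,S):
    P.append(plane(w,p,74)); print("head",tri([ray(w,p),ray(a,q)])[0].round(1),"plane74",P[-1].round(1))
P=np.array(P); d=P[0]-P[3]; print("len",np.linalg.norm(d),"yaw",np.degrees(np.arctan2(-d[0],d[1])))
print("ball",tri([ray(w,(156.2,194.8)),ray(a,(378.2,184.1)),ray(b,(284.5,224.3))]))
print("dish corners",[plane(w,p,30).round() for p in [(317,258),(395,249),(404,327),(328,334)]])
print("tray: centre",plane(w,(57,237),26).round(), tri([ray(w,(57,237)),ray(a,(427.5,170.5))]),"rtop",plane(w,(133,172),26).round(),"rbot",plane(w,(130,303),26).round())
print("spare blue",plane(w,(556.8,270.4),13).round(),"white",plane(w,(537,275),13).round(),"mat",[plane(w,p,4).round() for p in[(530,132),(625,138),(568,310),(489,305)]])
print("top corners",[plane(w,p,40).round() for p in[(446,117),(443,174)]])
```

```text
head [637.1  42.7  71.9] plane74 [637.4  42.1  74. ]
head [638.1 -16.2  69. ] plane74 [639.  -16.2  74. ]
head [640.1 -76.5  68.5] plane74 [640.9 -75.7  74. ]
head [ 642.3 -137.    69.1] plane74 [ 643.  -135.5   74. ]
len 177.71079822063695 yaw 1.7838739699304351
ball (array([605.84534193, 127.91632818, 115.90991616]), [np.float64(0.7), np.float64(0.2), np.float64(0.5)])
dish corners [array([498., -21.,  30.]), array([ 511., -121.,   30.]), array([ 393., -141.,   30.]), array([381., -36.,  30.])]
tray: centre [525. 311.  26.] (array([514.68122575, 331.50333719,   4.7260091 ]), [np.float64(1.8), np.float64(1.8)]) rtop [609. 199.  26.] rbot [428. 234.  26.]
spare blue [ 472. -348.   13.] white [ 465. -322.   13.] mat [array([ 656., -282.,    4.]), array([ 649., -400.,    4.]), array([ 403., -385.,    4.]), array([ 411., -269.,    4.])]
top corners [array([ 675., -164.,   40.]), array([ 611., -168.,   40.])]
```

```bash
python3 -m inch '[[-0.012,-0.04,0,0,0,0,1],[-0.012,-0.04,0,0,0,0,1],[-0.012,-0.04,0,0,0,0,1],[-0.013,-0.038,0,0,0,0,1],[0,0,0.04,0,0,0,1],[0,0,0.04,0,0,0,1],[0,0,0.04,0,0,0,1],[0,0,0,0,0,0,1]]' 30
python3 -m inch '[[0,0,0.04,0,0,0,1],[0,0,0.014,0,0,0,1],[0,0,0,0,0,0,1]]'
```

```text
clock: 3.25
eef_pos: [561.7, 126.7, 165.6]
tcp_rot: [3.14, 0.009, 0.001]
contact_force: [-0.2, 0.2, -0.3]
opening: -0.003
grasp_force: 0.0
clock: 3.55
eef_pos: [564.4, 127.0, 115.8]
tcp_rot: [3.141, 0.003, 0.0]
contact_force: [-0.3, 0.3, 0.2]
opening: -0.0
grasp_force: 0.0
```

```bash
python3 -m inch '[[0.015,0,0,0,0,0,1],[0.015,0,0,0,0,0,1],[0.012,0,0,0,0,0,1],[0.012,0,0,0,0,0,1],[0.01,0,0,0,0,0,1],[0.008,0,0,0,0,0,1],[0,0,0,0,0,0,1]]'
python3 - <<'E'
from h import *
a,b=cam("scene"),cam("side")
for f in(a,b): print(blobs(f["img"],"red",8))
E
```

```text
clock: 4.25
eef_pos: [638.2, 127.3, 116.3]
tcp_rot: [-3.142, -0.001, -0.0]
contact_force: [0.4, -0.4, -0.6]
opening: -0.001
grasp_force: 0.0
[([258.6, 191.3], [244, 178, 33, 27, 392]), ([294.2, 190.1], [291, 189, 7, 3, 11]), ([391.1, 201.1], [388, 198, 7, 8, 38])]
[([372.0, 219.8], [350, 203, 44, 35, 1280]), ([260.3, 220.7], [256, 216, 10, 10, 66]), ([225.0, 305.0], [209, 293, 33, 25, 313])]
```

```bash
python3 -m inch '[[0.005,0,0,0,0,0,1],[0.003,0,0,0,0,0,1],[0,0,0,0,0,0,1]]'
python3 - <<'E'
from h import *
a,b=cam("scene"),cam("side")
p,q=blobs(a["img"],"red",8)[-1][0],[x for x in blobs(b["img"],"red",8) if x[0][0]<300 and x[0][1]<250][0][0]
print(p,q,tri([ray(a,p),ray(b,q)]))
E
```

```text
clock: 4.65
eef_pos: [639.9, 127.3, 115.7]
tcp_rot: [3.141, 0.011, 0.0]
contact_force: [-20.5, 0.2, 13.7]
opening: 0.002
grasp_force: 10.3
[437.3, 215.3] [259.9, 220.9] (array([690.66679911, 178.07863534, 125.2631372 ]), [np.float64(46.8), np.float64(46.8)])
```

```bash
python3 -m inch '[[-0.02,0,0,0,0,0,1],[-0.015,0,0,0,0,0,1],[0,0,-0.04,0,0,0,1],[0,0,-0.04,0,0,0,0.05],[0.02,0.045,0,0,0,0,0.05],[0.014,0.04,0,0,0,0,0.05],[0,0,0,0,0,-1.8,0.05],[0,0,0,0,0,0,0.05]]'
python3 - <<'E'
from h import *
print(r.sense()["opening"])
a,b=cam("scene"),cam("side")
print(blobs(a["img"],"red",8)); q=[x for x in blobs(b["img"],"red",8) if x[0][0]<300 and x[0][1]<250][0][0]
P=[x[0] for x in blobs(a["img"],"red",8) if x[0][0]>370 and x[0][1]<212]
for p in P: print(p,q,tri([ray(a,p),ray(b,q)]))
go(637.4,42.6,72,1.8)
E
```

```text
clock: 5.55
eef_pos: [644.4, 41.2, 196.4]
tcp_rot: [-3.142, -0.0, 0.03]
contact_force: [-0.7, -0.4, -0.0]
opening: 0.48
grasp_force: 0.0
0.48018916605709494
[([267.0, 194.9], [253, 186, 33, 18, 320]), ([391.8, 200.4], [388, 199, 7, 5, 13])]
[391.8, 200.4] [260.3, 220.5] (array([660.59923883, 133.30255025, 117.85241817]), [np.float64(0.1), np.float64(0.1)])
shift [-0.0064 -0.0002  0.1242] = 3 x [-0.0021 -0.0001  0.0414]  turn [-0.01  0.02 -0.04] = 1 x [-0.01  0.02 -0.04]
```

```bash
python3 -m inch '[[-0.007,0,0.04,0,0,0,0.05],[0,0,0.04,0,0,0,0.05],[0,0,0.03,0,0,0,0.05],[0,0,0.014,0,0,0,0.05],[0,0,0,0,0,0,0.05]]' 60
python3 -m inch '[[0,0,0,0,0,0,1],[0,0,0,0,0,0,1],[0,0,0,0,0,0,1],[0,0,0,0,0,0,1],[0,0,0,0,0,0,1]]' 60
```

```text
clock: 6.15
eef_pos: [635.7, 42.8, 70.5]
tcp_rot: [3.142, 0.004, 0.032]
contact_force: [-0.7, -0.4, -0.0]
opening: 0.477
grasp_force: 0.0
clock: 6.65
eef_pos: [638.4, 42.3, 74.1]
tcp_rot: [-3.141, -0.003, 0.031]
contact_force: [-0.5, 1.3, 8.0]
opening: 0.199
grasp_force: 59.9
```

```bash
python3 -m inch '[[0,0,0,0,0,-7,1],[0,0,0,0,0,-7,1],[0,0,0,0,0,-7,1],[0,0,0,0,0,-7,1],[0,0,0,0,0,-7,1],[0,0,0,0,0,-7,1],[0,0,0,0,0,-7,1],[0,0,0,0,0,-7,1]]' 70
python3 -m inch '[[0,0,0,0,0,-7,1],[0,0,0,0,0,-7,1],[0,0,0,0,0,-7,1],[0,0,0,0,0,0,1],[0,0,0,0,0,0,1]]'
python3 - <<'E'
from h import *
f=cam("scene"); cv2.imwrite("pics/s2.png",cv2.resize(f["img"][170:290,230:420],None,fx=4,fy=4,interpolation=3)); print(r.sense()["wrist_torque"])
E
```

```text
clock: 7.45
eef_pos: [638.1, 42.7, 74.1]
tcp_rot: [3.14, -0.002, 1.013]
contact_force: [-1.9, 3.8, 9.5]
opening: 0.198
grasp_force: 68.2
clock: 7.95
eef_pos: [637.8, 43.1, 74.1]
tcp_rot: [3.14, -0.002, 1.375]
contact_force: [-3.2, 5.3, 11.1]
opening: 0.196
grasp_force: 68.9
[1.02951173 0.53455054 0.0547328 ]
```

View pics/s2.png

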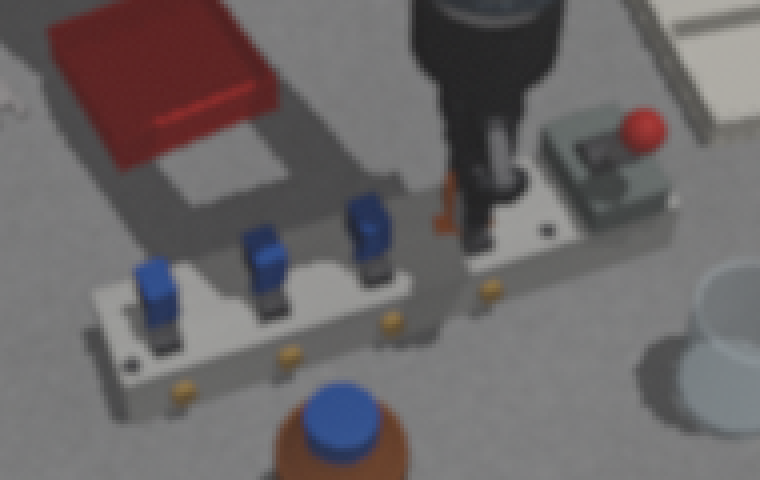

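The picture shows the orange plug turned, with its ear at (445,215) in the crop clear of the claws. The red ball at (643,130) leans fully to the open side. Next I pull it straight up.

```bash
python3 -m inch '[[0,0,-0.004,0,0,0,1],[0,0,-0.006,0,0,0,1],[0,0,-0.008,0,0,0,1],[0,0,-0.012,0,0,0,1],[0,0,-0.03,0,0,0,1],[0,0,-0.03,0,0,0,1],[0,0,0,0,0,0,1]]'
python3 - <<'E'
from h import *
go(445,-81,162)
f=cam("scene"); print(blobs(f["img"],"orange",8))
E
```

```text
clock: 8.7
eef_pos: [639.8, 41.9, 167.7]
tcp_rot: [3.134, -0.002, 1.375]
contact_force: [-0.1, -0.5, -0.2]
opening: 0.194
grasp_force: 70.3
shift [-0.1585 -0.1673  0.0043] = 4 x [-0.0396 -0.0418  0.0011]  turn [0. 0. 0.] = 1 x [0. 0. 0.]
[]
```

```bash
python3 -m inch '[[-0.04,-0.042,0,0,0,0,1],[-0.04,-0.042,0,0,0,0,1],[-0.04,-0.042,0,0,0,0,1],[-0.039,-0.042,0,0,0,0,1],[0,0,0,0,0,0,1]]'
python3 - <<'E'
from h import *
f=cam("wrist"); cv2.imwrite("pics/w2.png",f["img"]); print(blobs(f["img"],"orange",40),blobs(f["img"],"red",100)); go(445,-81,57)
E
```

```text
clock: 9.25
eef_pos: [461.1, -66.2, 161.0]
tcp_rot: [-3.135, 0.001, 1.373]
contact_force: [0.8, -0.3, -0.1]
opening: 0.196
grasp_force: 70.3
[([324.4, 278.0], [305, 224, 41, 96, 3091])] [([299.7, 205.3], [216, 134, 169, 158, 13580])]
shift [-0.0189 -0.016   0.1048] = 3 x [-0.0063 -0.0053  0.0349]  turn [0. 0. 0.] = 1 x [0. 0. 0.]
```

View pics/w2.png

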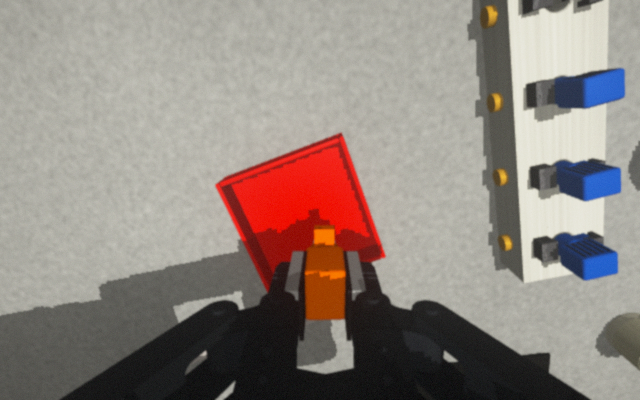

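The orange plug is held at (324,270). Three dish rim corners show at (217,183), (342,134) and (384,257), so I'll compute the dish centre before lowering.

Run:
```python
from h import *
w=cam("wrist"); c=[plane(w,p,30) for p in[(217,183),(342,134),(384,257)]]
m=(c[0]+c[2])/2; print([x.round() for x in c],m,np.linalg.norm(c[0]-c[1]),np.linalg.norm(c[1]-c[2])); go(m[0],m[1],57)
```

```text
[array([383., -34.,  30.]), array([488., -16.,  30.]), array([ 504., -125.,   30.])] [443.61643713 -79.66169779  30.        ] 106.62476010953347 110.35341841422296
shift [-0.0188 -0.0201  0.1053] = 3 x [-0.0063 -0.0067  0.0351]  turn [0. 0. 0.] = 1 x [0. 0. 0.]
```

```bash
python3 -m inch '[[-0.019,-0.02,0,0,0,0,1],[0,0,0.04,0,0,0,1],[0,0,0.04,0,0,0,1],[0,0,0.023,0,0,0,1],[0,0,0,0,0,0,1]]'
python3 -m inch '[[0,0,0,0,0,0,0.4],[0,0,0,0,0,0,0.1],[0,0,0,0,0,0,0.1],[0,0,-0.04,0,0,0,0.1],[0,0,-0.04,0,0,0,0.1],[0,0,-0.04,0,0,0,0.1],[0,0,0,0,0,0,0.1]]'
python3 - <<'E'
from h import *
a,w=cam("scene"),cam("wrist"); print(blobs(a["img"],"orange",8),blobs(w["img"],"orange",40))
go(638.6,-16.2,170,1.8)
E
```

```text
clock: 9.85
eef_pos: [443.6, -78.5, 56.6]
tcp_rot: [-3.137, 0.0, 1.376]
contact_force: [0.4, 0.2, -0.8]
opening: 0.193
grasp_force: 70.3
clock: 10.55
eef_pos: [448.1, -79.9, 185.2]
tcp_rot: [3.131, -0.0, 1.376]
contact_force: [-0.0, 0.5, -0.1]
opening: 0.451
grasp_force: 0.0
[([269.6, 176.3], [264, 173, 12, 8, 70]), ([275.9, 185.5], [275, 183, 3, 6, 16])] [([324.0, 195.8], [313, 174, 24, 46, 443])]
shift [0.0995 0.177  0.0118] = 4 x [0.0249 0.0443 0.003 ]  turn [ 0.2  -0.16 77.01] = 10 x [ 0.02 -0.02  7.7 ]
```

```bash
python3 -m inch '[[0.025,0.044,0,0,0,0,0.05],[0.025,0.044,0,0,0,0,0.05],[0.025,0.044,0,0,0,0,0.05],[0.025,0.044,0,0,0,0,0.05],[0,0,0,0,0,8,0.05],[0,0,0,0,0,8,0.05],[0,0,0,0,0,8,0.05],[0,0,0,0,0,8,0.05]]'
python3 -m inch '[[0,0,0,0,0,8,0.05],[0,0,0,0,0,8,0.05],[0,0,0,0,0,8,0.05],[0,0,0,0,0,8,0.05],[0,0,0,0,0,8,0.05],[0,0,0,0,0,5,0.05],[0,0,0,0,0,0,0.05]]'
python3 - <<'E'
from h import *
w=cam("wrist"); B=blobs(w["img"],"blue",60); print([(b[0],plane(w,b[0],72).round(1)) for b in B])
go(638.6,-16.2,72,1.8)
E
```

```text
clock: 11.45
eef_pos: [633.5, -15.9, 177.5]
tcp_rot: [-3.14, 0.002, 0.811]
contact_force: [1.7, -0.0, 0.3]
opening: 0.474
grasp_force: 0.0
clock: 12.15
eef_pos: [633.6, -16.0, 177.9]
tcp_rot: [-3.141, 0.002, 0.03]
contact_force: [1.0, 0.8, -0.3]
opening: 0.478
grasp_force: 0.0
[([446.4, 12.2], array([765.2, -87. ,  72. ])), ([485.4, 200.9], array([ 644.5, -133. ,   72. ])), ([324.9, 202.6], array([639.5, -15.7,  72. ])), ([406.4, 201.7], array([642.1, -75.3,  72. ])), ([624.9, 345.2], array([ 520.8, -274.3,   72. ]))]
shift [0.0051 0.0003 0.1061] = 3 x [0.0017 0.0001 0.0354]  turn [-0.01  0.11  0.12] = 1 x [-0.01  0.11  0.12]
```

```bash
python3 -m inch '[[0.005,0,0.04,0,0,0,0.05],[0,0,0.04,0,0,0,0.05],[0,0,0.02,0,0,0,0.05],[0,0,0.005,0,0,0,0.05],[0,0,0,0,0,0,1],[0,0,0,0,0,0,1],[0,0,0,0,0,0,1],[0,0,0,0,0,0,1]]' 70
python3 -m inch '[[0,0,0,0,0,-7,1],[0,0,0,0,0,-7,1],[0,0,0,0,0,-7,1],[0,0,0,0,0,-7,1],[0,0,0,0,0,-7,1],[0,0,0,0,0,-7,1],[0,0,0,0,0,-7,1],[0,0,0,0,0,-7,1]]' 70
python3 -m inch '[[0,0,0,0,0,-7,1],[0,0,0,0,0,-7,1],[0,0,0,0,0,-7,1],[0,0,0,0,0,0,1],[0,0,0,0,0,0,1]]'
```

```text
clock: 13.0
eef_pos: [640.0, -16.1, 75.5]
tcp_rot: [3.141, -0.002, 0.032]
contact_force: [-0.8, -2.6, 1.5]
opening: 0.196
grasp_force: 69.3
clock: 13.8
eef_pos: [639.5, -15.9, 75.1]
tcp_rot: [3.141, -0.0, 1.014]
contact_force: [-1.4, -1.3, -0.4]
opening: 0.195
grasp_force: 69.0
clock: 14.3
eef_pos: [639.2, -16.0, 75.0]
tcp_rot: [-3.141, 0.0, 1.372]
contact_force: [-4.8, -0.9, 7.0]
opening: 0.193
grasp_force: 70.0
```

```bash
python3 -m inch '[[0,0,-0.004,0,0,0,1],[0,0,-0.006,0,0,0,1],[0,0,-0.008,0,0,0,1],[0,0,-0.012,0,0,0,1],[0,0,-0.03,0,0,0,1],[0,0,-0.04,0,0,0,1],[0,0,-0.03,0,0,0,1],[0,0,0,0,0,0,1]]'
python3 - <<'E'
from h import *
go(540,270,205)
E
```

```text
clock: 15.1
eef_pos: [642.8, -16.0, 211.0]
tcp_rot: [3.132, -0.002, 1.375]
contact_force: [0.7, -0.2, -0.5]
opening: 0.196
grasp_force: 69.9
shift [ 0.2605 -0.1565  0.0048] = 6 x [ 0.0434 -0.0261  0.0008]  turn [0. 0. 0.] = 1 x [0. 0. 0.]
```

```bash
python3 -m inch '[[0.04,-0.025,0,0,0,0,1],[0.04,-0.025,0,0,0,0,1],[0.04,-0.025,0,0,0,0,1],[0.04,-0.025,0,0,0,0,1],[0.04,-0.025,0,0,0,0,1],[0.04,-0.025,0,0,0,0,1],[0,0,0,0,0,0,1]]'
python3 - <<'E'
from h import *
w=cam("wrist"); cv2.imwrite("pics/w3.png",w["img"]); np.savez("w3.npz",Rc=w["Rc"],o=w["o"]); print(r.sense()["eef_pos"])
E
```

```text
clock: 15.8
eef_pos: [536.9, 253.4, 204.8]
tcp_rot: [-3.141, -0.002, 1.379]
contact_force: [0.3, -0.9, -0.7]
opening: 0.194
grasp_force: 69.9
[537.83662284 251.1199495  204.65415232]
```

View pics/w3.png

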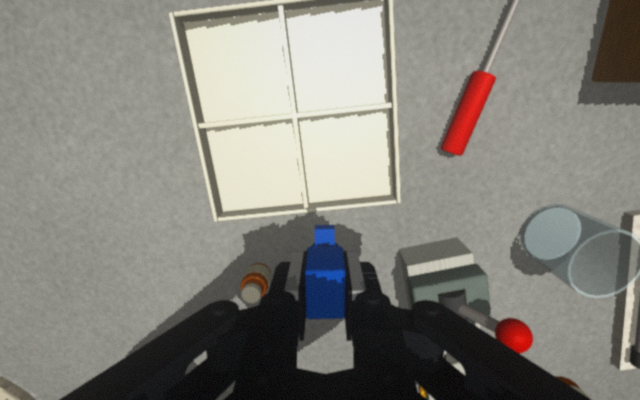

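The tray is in full view, with its cross at (293,115) and corners at (172,13), (215,220) and (400,203). The vial is at (255,285), and the lever ball at (514,335) is open.

Run:
```python
from h import *
w=cam("wrist"); z=26
k=plane(w,(293,115),z); c=[plane(w,p,z) for p in[(172,13),(215,220),(400,203)]]
print(k.round(),[x.round() for x in c],[np.linalg.norm(c[1]-c[i]).round(1) for i in(0,2)])
u=(c[2]-c[1])/np.linalg.norm(c[2]-c[1]); v=(c[0]-c[1])/np.linalg.norm(c[0]-c[1]); m=(c[0]+c[2])/2
print("centre",m.round(1))
for i in(1,-1):
    for j in(1,-1): print(i,j,(m+45*(i*u+j*v)).round(),(k+45*(i*u+j*v)).round())
m2=(k+m)/2+45*(-u+v); print(m2); go(m2[0],m2[1],60)
```

```text
[523. 321.  26.] [array([443., 418.,  26.]), array([426., 238.,  26.]), array([606., 221.,  26.])] [np.float64(180.4), np.float64(180.8)]
centre [524.7 319.6  26. ]
1 1 [574. 360.  26.] [572. 361.  26.]
1 -1 [565. 271.  26.] [563. 272.  26.]
-1 1 [484. 369.  26.] [482. 370.  26.]
-1 -1 [476. 279.  26.] [474. 280.  26.]
[483.19652461 369.25823912  26.        ]
shift [ 0.1069 -0.0773  0.1445] = 4 x [ 0.0267 -0.0193  0.0361]  turn [0. 0. 0.] = 1 x [0. 0. 0.]
```

```bash
python3 -m inch '[[0.036,-0.026,0,0,0,0,1],[0.036,-0.026,0,0,0,0,1],[0.035,-0.025,0,0,0,0,1],[0,0,0.04,0,0,0,1],[0,0,0.04,0,0,0,1],[0,0,0.04,0,0,0,1],[0,0,0.025,0,0,0,1],[0,0,0,0,0,0,1]]'
python3 -m inch '[[0,0,0,0,0,0,0.4],[0,0,0,0,0,0,0.1],[0,0,0,0,0,0,0.1],[0,0,-0.04,0,0,0,0.1],[0,0,-0.04,0,0,0,0.1],[0,0,-0.04,0,0,0,0.1],[0,0,-0.03,0,0,0,0.1],[0,0,0,0,0,0,0.1]]'
python3 - <<'E'
from h import *
a,w=cam("scene"),cam("wrist"); print([b for b in blobs(a["img"],"blue",20)],[ (b,plane(w,b[0],14).round()) for b in blobs(w["img"],"blue",60)])
go(641,-76,205,1.8)
E
```

```text
clock: 16.7
eef_pos: [483.6, 366.2, 56.5]
tcp_rot: [-3.139, 0.004, 1.374]
contact_force: [-0.9, -0.6, -0.2]
opening: 0.194
grasp_force: 72.1
clock: 17.5
eef_pos: [486.4, 370.2, 215.5]
tcp_rot: [3.135, -0.007, 1.375]
contact_force: [1.0, -0.4, -0.9]
opening: 0.449
grasp_force: 0.0
[([435.9, 146.8], [432, 144, 9, 6, 41]), ([163.7, 224.2], [154, 215, 22, 18, 207]), ([296.0, 233.6], [291, 227, 10, 15, 97]), ([269.0, 242.1], [264, 235, 10, 16, 100]), ([315.0, 274.8], [306, 266, 18, 19, 262]), ([220.9, 380.7], [152, 344, 117, 56, 2552]), ([140.8, 397.7], [137, 395, 7, 5, 22])] [(([322.6, 193.3], [313, 172, 20, 39, 600]), array([482., 359.,  14.]))]
shift [-0.4059  0.2399  0.0054] = 10 x [-0.0406  0.024   0.0005]  turn [ 1.000e-02 -1.700e-01  7.701e+01] = 10 x [ 0.   -0.02  7.7 ]
```

```bash
python3 -m inch '[[-0.041,0.024,0,0,0,0,0.05],[-0.041,0.024,0,0,0,0,0.05],[-0.041,0.024,0,0,0,0,0.05],[-0.041,0.024,0,0,0,0,0.05],[-0.041,0.024,0,0,0,0,0.05],[-0.041,0.024,0,0,0,0,0.05],[-0.041,0.024,0,0,0,0,0.05],[-0.041,0.024,0,0,0,0,0.05]]'
python3 -m inch '[[-0.041,0.024,0,0,0,0,0.05],[-0.037,0.024,0,0,0,0,0.05],[0,0,0,0,0,8.5,0.05],[0,0,0,0,0,8.5,0.05],[0,0,0,0,0,8.5,0.05],[0,0,0,0,0,8.5,0.05],[0,0,0,0,0,8.5,0.05],[0,0,0,0,0,8.5,0.05]]'
python3 -m inch '[[0,0,0,0,0,8.5,0.05],[0,0,0,0,0,8.5,0.05],[0,0,0,0,0,8.5,0.05],[0,0,0,0,0,0,0.05]]'
python3 - <<'E'
from h import *
go(640.8,-76.2,73,1.8)
E
```

```text
clock: 18.4
eef_pos: [608.2, 7.5, 207.9]
tcp_rot: [-3.139, 0.0, 1.375]
contact_force: [0.7, 0.2, -0.3]
opening: 0.471
grasp_force: 0.0
clock: 19.2
eef_pos: [639.7, -76.3, 207.6]
tcp_rot: [-3.14, 0.002, 0.479]
contact_force: [-0.0, 0.2, 0.4]
opening: 0.474
grasp_force: 0.0
clock: 19.6
eef_pos: [639.8, -76.2, 207.8]
tcp_rot: [-3.141, 0.002, 0.038]
contact_force: [0.5, 0.5, 0.4]
opening: 0.478
grasp_force: 0.0
shift [1.300e-03 1.000e-04 1.348e-01] = 3 x [0.0004 0.     0.0449]  turn [-0.02  0.14  0.38] = 1 x [-0.02  0.14  0.38]
```

```bash
python3 -m inch '[[0.001,0,0.04,0,0,0,0.05],[0,0,0.04,0,0,0,0.05],[0,0,0.04,0,0,0,0.05],[0,0,0.015,0,0,0,0.05],[0,0,0,0,0,0,1],[0,0,0,0,0,0,1],[0,0,0,0,0,0,1],[0,0,0,0,0,0,1]]' 70
python3 -m inch '[[0,0,0,0,0,-7,1],[0,0,0,0,0,-7,1],[0,0,0,0,0,-7,1],[0,0,0,0,0,-7,1],[0,0,0,0,0,-7,1],[0,0,0,0,0,-7,1],[0,0,0,0,0,-7,1],[0,0,0,0,0,-7,1]]' 70
python3 -m inch '[[0,0,0,0,0,-7,1],[0,0,0,0,0,-7,1],[0,0,0,0,0,-7,1],[0,0,0,0,0,0,1],[0,0,0,0,0,0,1]]'
```

```text
clock: 20.4
eef_pos: [641.8, -76.6, 75.5]
tcp_rot: [3.141, -0.001, 0.041]
contact_force: [-3.3, -1.9, -1.4]
opening: 0.189
grasp_force: 68.8
clock: 21.2
eef_pos: [641.6, -76.6, 75.6]
tcp_rot: [3.141, 0.0, 1.023]
contact_force: [-4.3, -2.7, 0.4]
opening: 0.19
grasp_force: 69.3
clock: 21.7
eef_pos: [641.3, -76.6, 75.4]
tcp_rot: [-3.141, 0.0, 1.385]
contact_force: [-5.0, -3.0, -0.3]
opening: 0.192
grasp_force: 69.3
```

```bash
python3 -m inch '[[0,0,-0.004,0,0,0,1],[0,0,-0.006,0,0,0,1],[0,0,-0.008,0,0,0,1],[0,0,-0.012,0,0,0,1],[0,0,-0.03,0,0,0,1],[0,0,-0.04,0,0,0,1],[0,0,-0.03,0,0,0,1],[0,0,0,0,0,0,1]]'
python3 - <<'E'
from h import *
go(475,280,205)
E
```

```text
clock: 22.5
eef_pos: [645.4, -76.6, 211.3]
tcp_rot: [3.13, -0.001, 1.384]
contact_force: [-0.2, -0.3, -0.3]
opening: 0.191
grasp_force: 70.2
shift [ 0.3188 -0.2337  0.004 ] = 8 x [ 0.0399 -0.0292  0.0005]  turn [0. 0. 0.] = 1 x [0. 0. 0.]
```

```bash
python3 -m inch '[[0.04,-0.0292,0,0,0,0,1],[0.04,-0.0292,0,0,0,0,1],[0.04,-0.0292,0,0,0,0,1],[0.04,-0.0292,0,0,0,0,1],[0.04,-0.0292,0,0,0,0,1],[0.04,-0.0292,0,0,0,0,1],[0.04,-0.0292,0,0,0,0,1],[0.04,-0.0292,0,0,0,0,1]]'
python3 -m inch '[[0,0,0,0,0,0,1]]'
python3 - <<'E'
from h import *
go(475,280,58)
E
```

```text
clock: 23.3
eef_pos: [470.8, 283.5, 205.1]
tcp_rot: [3.14, -0.001, 1.384]
contact_force: [1.1, -0.2, -0.7]
opening: 0.197
grasp_force: 70.2
clock: 23.4
eef_pos: [469.5, 286.5, 205.1]
tcp_rot: [3.141, -0.003, 1.389]
contact_force: [0.3, -0.2, -1.1]
opening: 0.195
grasp_force: 70.2
shift [-0.0058  0.0065  0.147 ] = 4 x [-0.0014  0.0016  0.0368]  turn [0. 0. 0.] = 1 x [0. 0. 0.]
```

```bash
python3 -m inch '[[-0.006,0.006,0.04,0,0,0,1],[0,0,0.04,0,0,0,1],[0,0,0.04,0,0,0,1],[0,0,0.026,0,0,0,1],[0,0,0,0,0,0,1]]'
python3 -m inch '[[0,0,0,0,0,0,0.4],[0,0,0,0,0,0,0.1],[0,0,0,0,0,0,0.1],[0,0,-0.04,0,0,0,0.1],[0,0,-0.04,0,0,0,0.1],[0,0,-0.04,0,0,0,0.1],[0,0,-0.03,0,0,0,0.1],[0,0,0,0,0,0,0.1]]'
python3 - <<'E'
from h import *
a,w=cam("scene"),cam("wrist"); print([b for b in blobs(a["img"],"blue",20)],[ (b,plane(w,b[0],14).round()) for b in blobs(w["img"],"blue",60)])
go(643,-136.3,205,1.8)
E
```

```text
clock: 23.9
eef_pos: [475.5, 273.6, 56.0]
tcp_rot: [-3.139, 0.002, 1.384]
contact_force: [-0.4, -0.3, -1.2]
opening: 0.19
grasp_force: 71.5
clock: 24.7
eef_pos: [478.8, 275.8, 214.0]
tcp_rot: [3.134, -0.006, 1.384]
contact_force: [0.2, 0.6, 0.8]
opening: 0.45
grasp_force: 0.0
[([435.8, 146.7], [432, 144, 9, 6, 40]), ([406.0, 152.9], [402, 150, 9, 6, 42]), ([163.7, 224.2], [154, 215, 22, 18, 207]), ([268.9, 242.1], [264, 235, 10, 16, 99]), ([314.9, 274.9], [306, 266, 18, 19, 262]), ([220.8, 380.7], [152, 344, 117, 56, 2550]), ([140.8, 397.7], [137, 395, 7, 5, 22])] [(([310.3, 85.0], [300, 68, 21, 38, 678]), array([483., 368.,  14.])), (([324.6, 188.5], [315, 168, 20, 37, 586]), array([477., 269.,  14.]))]
shift [-0.373   0.2397  0.0045] = 9 x [-0.0414  0.0266  0.0005]  turn [ 3.000e-02 -1.800e-01  7.751e+01] = 10 x [ 0.   -0.02  7.75]
```

```bash
python3 -m inch '[[-0.041,0.0266,0,0,0,0,0.05],[-0.041,0.0266,0,0,0,0,0.05],[-0.041,0.0266,0,0,0,0,0.05],[-0.041,0.0266,0,0,0,0,0.05],[-0.041,0.0266,0,0,0,0,0.05],[-0.041,0.0266,0,0,0,0,0.05],[-0.041,0.0266,0,0,0,0,0.05],[-0.041,0.0266,0,0,0,0,0.05]]'
python3 -m inch '[[-0.044,0.027,0,0,0,0,0.05],[0,0,0,0,0,8.5,0.05],[0,0,0,0,0,8.5,0.05],[0,0,0,0,0,8.5,0.05],[0,0,0,0,0,8.5,0.05],[0,0,0,0,0,8.5,0.05],[0,0,0,0,0,8.5,0.05],[0,0,0,0,0,8.5,0.05]]'
python3 -m inch '[[0,0,0,0,0,8.5,0.05],[0,0,0,0,0,8.5,0.05],[0,0,0,0,0,0,0.05]]'
python3 - <<'E'
from h import *
go(643,-136.3,73,1.8)
E
```

```text
clock: 25.6
eef_pos: [624.2, -89.2, 206.8]
tcp_rot: [-3.139, -0.0, 1.384]
contact_force: [-0.0, 0.8, -0.2]
opening: 0.475
grasp_force: 0.0
clock: 26.4
eef_pos: [641.4, -133.9, 206.5]
tcp_rot: [-3.14, 0.002, 0.34]
contact_force: [0.6, -0.3, 0.8]
opening: 0.48
grasp_force: 0.0
clock: 26.7
eef_pos: [641.5, -133.9, 206.7]
tcp_rot: [-3.141, 0.002, 0.047]
contact_force: [0.4, -0.8, 0.0]
opening: 0.476
grasp_force: 0.0
shift [0.0017 0.0026 0.1337] = 3 x [0.0006 0.0009 0.0446]  turn [-0.03  0.13  0.88] = 1 x [-0.03  0.13  0.88]
```

```bash
python3 -m inch '[[0.001,0.0025,0.04,0,0,0.9,0.05],[0,0,0.04,0,0,0,0.05],[0,0,0.04,0,0,0,0.05],[0,0,0.013,0,0,0,0.05],[0,0,0,0,0,0,1],[0,0,0,0,0,0,1],[0,0,0,0,0,0,1],[0,0,0,0,0,0,1]]' 70
python3 -m inch '[[0,0,0,0,0,-7,1],[0,0,0,0,0,-7,1],[0,0,0,0,0,-7,1],[0,0,0,0,0,-7,1],[0,0,0,0,0,-7,1],[0,0,0,0,0,-7,1],[0,0,0,0,0,-7,1],[0,0,0,0,0,-7,1]]' 70
python3 -m inch '[[0,0,0,0,0,-7,1],[0,0,0,0,0,-7,1],[0,0,0,0,0,-7,1],[0,0,0,0,0,0,1],[0,0,0,0,0,0,1]]'
```

```text
clock: 27.5
eef_pos: [643.7, -136.8, 76.6]
tcp_rot: [3.141, -0.001, 0.034]
contact_force: [-2.1, -1.0, -1.4]
opening: 0.191
grasp_force: 68.6
clock: 28.3
eef_pos: [643.5, -137.0, 76.6]
tcp_rot: [3.141, 0.0, 1.016]
contact_force: [-4.2, -1.8, -0.2]
opening: 0.19
grasp_force: 69.0
clock: 28.8
eef_pos: [643.3, -136.6, 76.4]
tcp_rot: [-3.142, 0.0, 1.375]
contact_force: [-5.7, -0.9, 3.4]
opening: 0.192
grasp_force: 69.5
```

```bash
python3 -m inch '[[0,0,-0.004,0,0,0,1],[0,0,-0.006,0,0,0,1],[0,0,-0.008,0,0,0,1],[0,0,-0.012,0,0,0,1],[0,0,-0.03,0,0,0,1],[0,0,-0.04,0,0,0,1],[0,0,-0.03,0,0,0,1],[0,0,0,0,0,0,1]]'
python3 - <<'E'
from h import *
go(564,271,205)
E
```

```text
clock: 29.6
eef_pos: [647.1, -137.1, 212.3]
tcp_rot: [3.131, -0.0, 1.377]
contact_force: [-0.1, -0.4, -0.6]
opening: 0.197
grasp_force: 70.0
shift [ 0.3844 -0.1602  0.0055] = 9 x [ 0.0427 -0.0178  0.0006]  turn [0. 0. 0.] = 1 x [0. 0. 0.]
```

```bash
python3 -m inch '[[0.042,-0.0175,0,0,0,0,1],[0.042,-0.0175,0,0,0,0,1],[0.042,-0.0175,0,0,0,0,1],[0.042,-0.0175,0,0,0,0,1],[0.042,-0.0175,0,0,0,0,1],[0.042,-0.0175,0,0,0,0,1],[0.042,-0.0175,0,0,0,0,1],[0.042,-0.0175,0,0,0,0,1]]'
python3 -m inch '[[0.042,-0.0175,0,0,0,0,1],[0,0,0,0,0,0,1],[0,0,0,0,0,0,1]]'
python3 - <<'E'
from h import *
go(564,271,59)
E
```

```text
clock: 30.4
eef_pos: [570.5, 222.2, 206.0]
tcp_rot: [3.14, -0.001, 1.377]
contact_force: [0.3, -0.6, 0.5]
opening: 0.197
grasp_force: 70.0
clock: 30.7
eef_pos: [561.4, 265.7, 205.6]
tcp_rot: [3.141, -0.0, 1.379]
contact_force: [-0.6, -1.2, -0.2]
opening: 0.194
grasp_force: 69.9
shift [0.0056 0.0014 0.1466] = 4 x [0.0014 0.0004 0.0366]  turn [0. 0. 0.] = 1 x [0. 0. 0.]
```

```bash
python3 -m inch '[[0.0055,0.001,0.04,0,0,0,1],[0,0,0.04,0,0,0,1],[0,0,0.04,0,0,0,1],[0,0,0.026,0,0,0,1],[0,0,0,0,0,0,1]]'
python3 -m inch '[[0,0,0,0,0,0,0.4],[0,0,0,0,0,0,0.1],[0,0,0,0,0,0,0.1],[0,0,-0.04,0,0,0,0.1],[0,0,-0.04,0,0,0,0.1],[0,0,-0.04,0,0,0,0.1],[0,0,-0.03,0,0,0,0.1],[0,0,0,0,0,0,0.1]]'
python3 - <<'E'
from h import *
a,w=cam("scene"),cam("wrist"); print([b for b in blobs(a["img"],"blue",20)],[ (b,plane(w,b[0],14).round()) for b in blobs(w["img"],"blue",60)])
go(475,-365,205,100)
E
```

```text
clock: 31.2
eef_pos: [562.9, 267.6, 56.4]
tcp_rot: [-3.139, 0.002, 1.375]
contact_force: [0.7, -0.0, -0.4]
opening: 0.195
grasp_force: 72.6
clock: 32.0
eef_pos: [566.3, 271.1, 215.4]
tcp_rot: [3.134, -0.006, 1.377]
contact_force: [0.1, 0.1, -0.2]
opening: 0.454
grasp_force: 0.0
[([436.0, 146.7], [432, 144, 9, 6, 43]), ([404.6, 153.1], [401, 151, 9, 6, 41]), ([418.2, 176.4], [414, 174, 9, 6, 49]), ([168.8, 231.1], [159, 222, 21, 17, 210]), ([314.9, 274.8], [306, 266, 18, 19, 260]), ([220.8, 380.7], [152, 344, 117, 56, 2548]), ([140.8, 397.7], [137, 395, 7, 5, 22])] [(([204.3, 100.0], [191, 82, 31, 38, 692]), array([471., 369.,  14.])), (([325.1, 193.3], [316, 172, 19, 38, 585]), array([564., 259.,  14.])), (([229.0, 202.0], [217, 181, 24, 38, 606]), array([466., 269.,  14.]))]
shift [-0.6403  0.0347  0.0048] = 15 x [-0.0427  0.0023  0.0003]  turn [  0.14  -0.06 -21.09] = 3 x [ 0.05 -0.02 -7.03]
```

```bash
python3 -m inch '[[-0.042,0.0023,0,0,0,0,0.05],[-0.042,0.0023,0,0,0,0,0.05],[-0.042,0.0023,0,0,0,0,0.05],[-0.042,0.0023,0,0,0,0,0.05],[-0.042,0.0023,0,0,0,0,0.05],[-0.042,0.0023,0,0,0,0,0.05],[-0.042,0.0023,0,0,0,0,0.05],[-0.042,0.0023,0,0,0,0,0.05]]'
python3 -m inch '[[-0.042,0.0023,0,0,0,0,0.05],[-0.042,0.0023,0,0,0,0,0.05],[-0.042,0.0023,0,0,0,0,0.05],[-0.042,0.0023,0,0,0,0,0.05],[-0.042,0.0023,0,0,0,0,0.05],[-0.042,0.0023,0,0,0,0,0.05],[-0.042,0.0023,0,0,0,0,0.05],[0,0,0,0,0,-7,0.05]]'
python3 -m inch '[[0,0,0,0,0,-7,0.05],[0,0,0,0,0,-7,0.05],[0,0,0,0,0,0,0.05],[0,0,0,0,0,0,0.05]]'
python3 - <<'E'
from h import *
w=cam("wrist"); cv2.imwrite("pics/w4.png",w["img"]); print(r.sense()["eef_pos"],r.sense()["tcp_rot"])
print([(b,plane(w,b[0],14).round()) for b in blobs(w["img"],"blue",60)])
E
```

```text
clock: 32.9
eef_pos: [515.6, -64.8, 208.0]
tcp_rot: [-3.139, 0.0, 1.377]
contact_force: [0.5, 0.0, 0.4]
opening: 0.477
grasp_force: 0.0
clock: 33.7
eef_pos: [474.9, -359.0, 207.8]
tcp_rot: [-3.14, 0.001, 1.497]
contact_force: [0.0, 0.6, -0.9]
opening: 0.474
grasp_force: 0.0
clock: 34.1
eef_pos: [475.8, -354.5, 208.3]
tcp_rot: [-3.14, -0.001, 1.74]
contact_force: [-0.2, 0.3, 0.3]
opening: 0.473
grasp_force: 0.0
[ 475.99644228 -354.58933109  208.53812728] [-3.14071259e+00 -9.09433703e-04  1.74055704e+00]
[(([349.1, 168.0], [333, 145, 38, 47, 1164]), array([ 497., -336.,   14.])), (([637.3, 286.1], [634, 274, 6, 21, 75]), array([ 834., -411.,   14.]))]
```

View pics/w4.png

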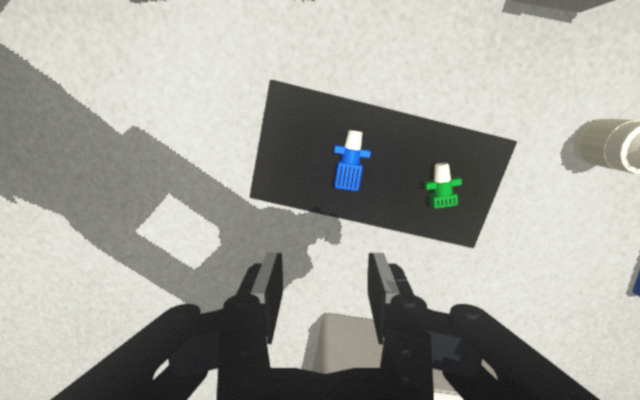

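The spare lies with its head at (349,177), ears at (353,153) and stem at (356,131). Green is at (443,187), about 65 mm away from it.

Run:
```python
from h import *
w,a=cam("wrist"),cam("scene")
ys,xs=np.nonzero(mask(w["img"],"blue")[:,320:385]); xs=xs+320
h=ys>=166; hc=(xs[h].mean(),ys[h].mean()); print("head px",hc,ys[h].min(),ys[h].max())
hp=plane(w,hc,21); e=plane(w,(352.5,153),10); s=plane(w,(356,133),13); bl=[b for b in blobs(a["img"],"blue",20) if b[0][0]<200 and b[0][1]<260]
print("head",hp,"ear",e,"stem",s,"dist",np.linalg.norm(hp-s)); d=s-hp; yaw=np.degrees(np.arctan2(d[1],d[0])); print("yaw",yaw)
print("tri all-blue centroid",tri([ray(w,(349.1,168)),ray(a,bl[0][0])]))
go(hp[0],hp[1],24,yaw)
```

```text
head px (np.float64(347.7136222910217), np.float64(177.52631578947367)) 166 191
head [ 496.77229687 -344.087574     21.        ] ear [ 497.8952434  -321.49127435   10.        ] stem [ 497.15183432 -301.83868386   13.        ] dist 43.001311222665635
yaw 89.48530459978768
tri all-blue centroid (array([ 496.89023003, -337.45413347,   15.53991885]), [np.float64(1.8), np.float64(1.8)])
shift [0.0069 0.0221 0.1849] = 5 x [0.0014 0.0044 0.037 ]  turn [-0.03 -0.02 10.32] = 2 x [-0.01 -0.01  5.16]
```

```bash
python3 -m inch '[[0.007,0.022,0.03,0,0,0,0],[0,0,0.03,0,0,5.2,0],[0,0,0.03,0,0,5.2,0],[0,0,0.03,0,0,0,0],[0,0,0,0,0,0,0],[0,0,0,0,0,0,0]]'
python3 - <<'E'
from h import *
w=cam("wrist"); print(blobs(w["img"],"blue",60)); go(496.8,-344.3,24,89.5)
E
```

```text
clock: 34.85
eef_pos: [496.8, -344.1, 89.4]
tcp_rot: [-3.141, -0.001, 1.562]
contact_force: [-0.2, -0.3, 0.6]
opening: 0.503
grasp_force: 0.0
[([323.9, 215.3], [295, 180, 57, 68, 2351])]
shift [ 0.0004 -0.0007  0.0665] = 2 x [ 0.0002 -0.0003  0.0332]  turn [ 0.05  0.04 -0.  ] = 1 x [ 0.05  0.04 -0.  ]
```

```bash
python3 -m inch '[[0,0,0.03,0,0,0,0],[0,0,0.025,0,0,0,0],[0,0,0.01,0,0,0,0],[0,0,0,0,0,0,0]]' 60
python3 -m inch '[[0,0,0,0,0,0,1],[0,0,0,0,0,0,1],[0,0,0,0,0,0,1],[0,0,0,0,0,0,1],[0,0,0,0,0,0,1]]' 60
python3 -m inch '[[0,0,-0.02,0,0,0,1],[0,0,-0.04,0,0,0,1],[0,0,-0.04,0,0,0,1],[0,0,-0.04,0,0,0,1],[0,0,-0.03,0,0,0,1],[0,0,0,0,0,0,1],[0,0,0,0,0,0,1]]'
python3 - <<'E'
from h import *
w=cam("wrist"); print(blobs(w["img"],"blue",60)); go(573,360,190)
E
```

```text
clock: 35.3
eef_pos: [496.8, -344.3, 24.5]
tcp_rot: [-3.141, -0.0, 1.562]
contact_force: [-0.3, 1.1, 0.8]
opening: 0.501
grasp_force: 0.0
clock: 35.8
eef_pos: [498.0, -345.0, 26.2]
tcp_rot: [3.139, 0.002, 1.562]
contact_force: [-1.2, 0.4, 6.9]
opening: 0.266
grasp_force: 59.6
clock: 36.5
eef_pos: [497.1, -344.4, 195.5]
tcp_rot: [3.14, 0.001, 1.562]
contact_force: [-0.2, 0.7, -0.5]
opening: 0.262
grasp_force: 58.8
[([324.4, 253.6], [284, 211, 81, 91, 4470])]
shift [0.7046 0.0705 0.0043] = 16 x [0.044  0.0044 0.0003]  turn [0. 0. 0.] = 1 x [0. 0. 0.]
```

```bash
python3 -m inch '[[0.042,0.0042,0,0,0,0,1],[0.042,0.0042,0,0,0,0,1],[0.042,0.0042,0,0,0,0,1],[0.042,0.0042,0,0,0,0,1],[0.042,0.0042,0,0,0,0,1],[0.042,0.0042,0,0,0,0,1],[0.042,0.0042,0,0,0,0,1],[0.042,0.0042,0,0,0,0,1]]' 80
python3 -m inch '[[0.042,0.0042,0,0,0,0,1],[0.042,0.0042,0,0,0,0,1],[0.042,0.0042,0,0,0,0,1],[0.042,0.0042,0,0,0,0,1],[0.042,0.0042,0,0,0,0,1],[0.042,0.0042,0,0,0,0,1],[0.042,0.0042,0,0,0,0,1],[0,0,0,0,0,0,1]]' 80
python3 - <<'E'
from h import *
w=cam("wrist"); print(blobs(w["img"],"blue",60)); go(573,360,190)
E
```

```text
clock: 37.35
eef_pos: [532.2, -6.8, 192.8]
tcp_rot: [-3.139, -0.0, 1.562]
contact_force: [0.6, 0.5, 0.0]
opening: 0.256
grasp_force: 83.6
clock: 38.15
eef_pos: [564.8, 289.5, 192.5]
tcp_rot: [-3.14, -0.001, 1.566]
contact_force: [0.4, -0.5, -0.4]
opening: 0.255
grasp_force: 83.6
[([218.7, 101.3], [206, 83, 31, 39, 795]), ([224.5, 210.4], [212, 187, 28, 44, 756]), ([324.5, 252.8], [285, 213, 79, 90, 4038])]
shift [0.073  0.0083 0.0022] = 2 x [0.0365 0.0041 0.0011]  turn [0. 0. 0.] = 1 x [0. 0. 0.]
```

```bash
python3 -m inch '[[0.04,0.007,0,0,0,0,1],[0.019,0,0,0,0,0,1],[0,0,0.04,0,0,0,1],[0,0,0.04,0,0,0,1],[0,0,0.04,0,0,0,1],[0,0,0,0,0,0,1],[0,0,0,0,0,0,1]]'
python3 - <<'E'
from h import *
w=cam("wrist"); cv2.imwrite("pics/w5.png",w["img"]); go(572,347,29)
E
```

```text
clock: 38.9
eef_pos: [572.2, 343.1, 74.0]
tcp_rot: [-3.14, 0.001, 1.562]
contact_force: [0.8, 0.3, 0.1]
opening: 0.256
grasp_force: 83.7
shift [ 0.003  -0.0015  0.0466] = 2 x [ 0.0015 -0.0007  0.0233]  turn [0. 0. 0.] = 1 x [0. 0. 0.]
```

View pics/w5.png

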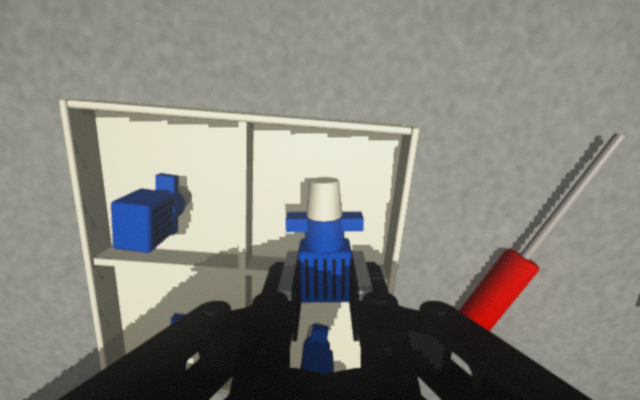

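The spare is held in line over the free bay; its stem is at (323,200) and the far wall is at row 125. The plug in the left bay stands upright. Lowering now.

```bash
python3 -m inch '[[0.005,0,0.02,0,0,0,1],[0,0,0.017,0,0,0,1],[0,0,0.007,0,0,0,1],[0,0,0,0,0,0,1]]'
python3 -m inch '[[0,0,0,0,0,0,0.4],[0,0,0,0,0,0,0.25],[0,0,0,0,0,0,0.25],[0,0,-0.03,0,0,0,0.25],[0,0,-0.04,0,0,0,0.25],[0,0,-0.04,0,0,0,0.25],[0,0,-0.04,0,0,0,0.25],[0,0,-0.04,0,0,0,0.25]]'
python3 -m inch '[[-0.04,0,-0.02,0,0,0,0.25],[-0.04,0,0,0,0,0,0.25],[-0.02,0,0,0,0,0,0.25],[0,0,0,0,0,0,0.25]]'
python3 - <<'E'
from h import *
w=cam("wrist"); cv2.imwrite("pics/w6.png",w["img"]); print(r.sense()["eef_pos"],[b for b in blobs(w["img"],"blue",60)])
a=cam("scene"); print(blobs(a["img"],"orange",8),blobs(a["img"],"blue",20)[:6])
E
```

```text
clock: 39.35
eef_pos: [572.4, 348.7, 29.9]
tcp_rot: [-3.141, 0.001, 1.562]
contact_force: [0.6, -0.1, -0.5]
opening: 0.253
grasp_force: 83.7
clock: 40.15
eef_pos: [572.7, 349.1, 222.5]
tcp_rot: [3.141, -0.0, 1.562]
contact_force: [1.3, 0.5, -0.0]
opening: 0.375
grasp_force: 0.0
clock: 40.55
eef_pos: [571.8, 246.8, 240.7]
tcp_rot: [3.142, 0.0, 1.56]
contact_force: [0.4, 0.3, -0.2]
opening: 0.376
grasp_force: 0.0
[571.9293947  248.31251559 240.42407326] [([221.0, 50.4], [210, 36, 27, 32, 612]), ([324.0, 63.7], [307, 43, 34, 44, 996]), ([226.5, 153.8], [216, 136, 24, 34, 535]), ([318.4, 162.1], [308, 144, 21, 34, 508])]
[([269.2, 176.3], [264, 173, 11, 8, 70]), ([275.6, 185.5], [274, 183, 4, 6, 16])] [([435.9, 146.9], [432, 144, 9, 8, 45]), ([404.6, 153.1], [401, 151, 9, 6, 41]), ([403.1, 161.8], [399, 160, 9, 4, 20]), ([418.2, 176.4], [414, 174, 9, 6, 49]), ([448.1, 180.8], [441, 176, 16, 10, 99]), ([314.9, 274.9], [306, 266, 18, 19, 262])]
```

View pics/w6.png

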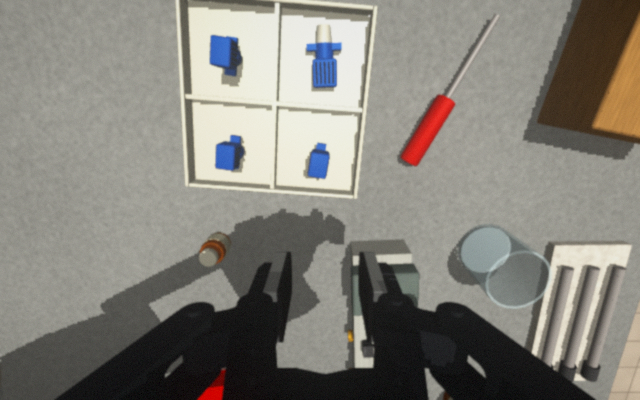

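All four tray bays hold one plug each: (221,50), (324,64), (226,154) and (318,162). The beaker is near (487,250)–(520,280), so I check its clearance before closing the lever.

Run:
```python
from h import *
w=cam("wrist"); print("beaker base",plane(w,(487,250),2).round(),"rim",plane(w,(519,279),75).round())
print("orange", plane(cam("scene"),(269.2,176.3),55).round())
go(697,128,240,0)
```

```text
beaker base [767. 154.   2.] rim [764. 156.  75.]
orange [441. -82.  55.]
shift [-1.211e-01  1.261e-01 -1.000e-04] = 3 x [-0.0404  0.042  -0.    ]  turn [-3.000e-02 -0.000e+00  8.953e+01] = 11 x [-0.   -0.    8.14]
```

```bash
python3 -m inch '[[-0.04,0.042,0,0,0,0,1],[-0.04,0.042,0,0,0,0,1],[-0.041,0.042,0,0,0,0,1],[0,0,0,0,0,8.3,1],[0,0,0,0,0,8.3,1],[0,0,0,0,0,8.3,1],[0,0,0,0,0,8.3,1],[0,0,0,0,0,8.3,1]]' 30
python3 -m inch '[[0,0,0,0,0,8,1],[0,0,0,0,0,8,1],[0,0,0,0,0,8,1],[0,0,0,0,0,8,1],[0,0,0,0,0,8,1],[0,0,0,0,0,8,1],[0,0,0,0,0,0,1]]' 30
python3 - <<'E'
from h import *
w=cam("wrist"); B=blobs(w["img"],"red",60); print([(b,plane(w,b[0],115).round()) for b in B]); go(700,128,117,0)
E
```

```text
clock: 41.55
eef_pos: [679.3, 145.7, 239.6]
tcp_rot: [-3.141, 0.0, 0.833]
contact_force: [-0.5, -0.1, 0.0]
opening: -0.001
grasp_force: 0.0
clock: 42.25
eef_pos: [679.3, 145.6, 239.7]
tcp_rot: [-3.141, 0.001, -0.001]
contact_force: [0.4, -0.1, -0.1]
opening: 0.002
grasp_force: 0.0
[(([188.7, 173.9], [154, 152, 71, 45, 1291]), array([703., 251., 115.])), (([344.5, 221.7], [330, 207, 30, 31, 719]), array([663., 130., 115.])), (([514.6, 335.3], [451, 310, 100, 67, 3333]), array([554., -26., 115.]))]
shift [0.0208 0.0176 0.1227] = 3 x [0.0069 0.0059 0.0409]  turn [-0.01  0.04  0.24] = 1 x [-0.01  0.04  0.24]
```

Ball confirmed open at (663,130). I descend behind it, then push it back to closed.

```bash
python3 -m inch '[[0.021,0.0165,0,0,0,0,1],[0,0,0,0,0,0,1],[0,0,0.04,0,0,0,1],[0,0,0.04,0,0,0,1],[0,0,0.035,0,0,0,1],[0,0,0.007,0,0,0,1],[0,0,0,0,0,0,1]]'
python3 -m inch '[[-0.012,0,0,0,0,0,1],[-0.012,0,0,0,0,0,1],[-0.012,0,0,0,0,0,1],[-0.012,0,0,0,0,0,1],[-0.01,0,0,0,0,0,1],[-0.008,0,0,0,0,0,1],[0,0,0,0,0,0,1]]'
```

```text
clock: 43.0
eef_pos: [699.4, 128.2, 117.2]
tcp_rot: [3.141, 0.003, 0.002]
contact_force: [0.5, 0.7, -0.4]
opening: -0.001
grasp_force: 0.0
clock: 43.7
eef_pos: [632.6, 127.8, 118.1]
tcp_rot: [3.141, 0.002, 0.0]
contact_force: [-0.9, 0.1, 0.4]
opening: 0.0
grasp_force: 0.0
```

```bash
python3 -m inch '[[-0.003,0,0,0,0,0,1],[-0.003,0,0,0,0,0,1],[0,0,0,0,0,0,1]]'
python3 -m inch '[[0.02,0,0,0,0,0,1],[0.015,0,0,0,0,0,1],[0,0,-0.04,0,0,0,1],[0,0,-0.04,0,0,0,1],[0,0,-0.04,0,0,0,1],[0,0,0,0,0,0,1],[0,0,0,0,0,0,1]]'
python3 - <<'E'
from h import *
w=cam("wrist"); B=blobs(w["img"],"red",60); print([(b,plane(w,b[0],115).round()) for b in B])
a=cam("scene"); print(blobs(a["img"],"orange",8),blobs(a["img"],"blue",20)[:6]); cv2.imwrite("pics/s7.png",a["img"])
E
```

```text
clock: 44.0
eef_pos: [629.1, 127.9, 118.3]
tcp_rot: [-3.141, -0.002, 0.0]
contact_force: [3.9, 0.3, -1.8]
opening: -0.0
grasp_force: 2.1
clock: 44.7
eef_pos: [663.5, 127.9, 239.1]
tcp_rot: [-3.141, -0.001, 0.0]
contact_force: [-0.5, 0.3, -0.5]
opening: 0.003
grasp_force: 0.0
[(([170.0, 159.7], [135, 138, 72, 46, 1329]), array([698., 246., 115.])), (([501.8, 326.6], [439, 300, 100, 72, 3578]), array([548., -31., 115.]))]
[([276.1, 185.3], [275, 184, 3, 4, 9])] [([435.6, 147.2], [432, 144, 9, 9, 50]), ([434.5, 155.0], [430, 152, 9, 6, 23]), ([418.2, 176.4], [414, 174, 9, 6, 50]), ([448.2, 180.7], [441, 176, 16, 10, 99]), ([314.9, 274.9], [306, 266, 18, 19, 264]), ([220.9, 380.7], [152, 344, 117, 56, 2541])]
```

View pics/s7.png

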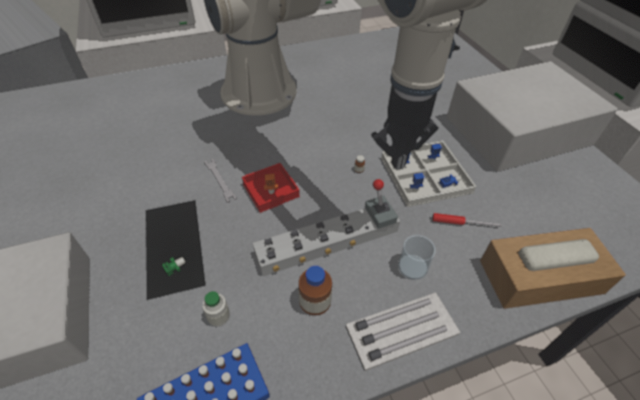

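The ball is back at (378,184), its starting pixel, so the vent is closed. The orange plug is in the dish at (270,184), the plugs are in the tray, and green is still on the mat at (173,266). Handing in.

```bash
python3 -c "
from rig import r
print(r.sign_off())"
```

```text
the job is handed in; nothing more can be done
None
```

The job is handed in at about 45 s: the vent was opened first and is closed again, the three blue plugs and the spare sit one to a tray bay, the orange plug is in the red dish, and the green plug is still on the mat. The hand-in returned no verdict.

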